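# Shut the tagged outlet in the shielding-gas box

### The job

With your fingertips, push the loose cover of the gas box on the welding bench along its rails, all the way to the stop, so that the two valve handles beneath are laid bare; do not lift it off the rails. Then push the handle that carries the round disc clockwise until it is fully shut, crosswise to its pipe, and draw back with the cover left aside. Leave the other, plain handle as it is and everything else on the bench where it stands.

Things in the scene. Friction and masses are not known exactly. Their poses are not given: they have to be found in the camera images.
- manifold: Fixed grey steel gas box, open on top, 160 mm in its x, 240 mm in its y; origin at the centre of its underside. Its walls' tops are 70 mm above the bench; the pit inside is 124 mm in x, 224 mm in y, its floor at 6 mm. Guide lips along the outer edges of the long walls and rails (|x| 75 to 80 mm) rise to 80 mm. A copper pipe leaves each of the two valves towards +x.
- rail_stop (a point): Middle of the face of the stop, at x 0, y 360 mm in the box's frame, 80 mm above the bench. Two rails run on from the box's long walls along its +y side at the walls' height up to this stop, which stands across them to 90 mm above the bench.
- cover: Loose aluminium cover, 146 mm in its x, 240 in its y, 20 thick, 0.4 to 0.7 kg; origin at the centre of its underside. It lies on the wall tops (underside at 70 mm, top at 90 mm above the bench) between the lips with 2 mm play each side, its axes the box's. Its origin is at 0 to 30 mm in the box's y at the start, and at 240 mm against the stop.
- cover_push (a point): Middle of the cover's -y end face, 80 mm above the bench. A push of a few newtons here towards the box's +y slides the cover along the rails to the stop; it stays where it is left. It is not fastened and could be lifted off.
- disc_handle (a joint): Angle of the handle with the disc (rad): 0 is open, pointing to the box's -x, in line with its pipe; it grows clockwise seen from above, the handle swinging towards the box's +y; 1.571 is shut against its stop, pointing to +y. It starts at 0 to 0.3 and stays where it is left, held by a friction of 0.12 N m (3 N at 40 mm from the axis).
- disc_axis (a point): Point on the vertical axis of the disc handle, on the handle's top face, 57 mm above the bench. It is at 28 mm in the box's x and at either -65 or +25 mm in the box's y (the plain handle has the other place). Below the handle the valve is a post 26 mm in diameter, with its pipe on the +x side only.
- disc_tip (a point): Centre of the round disc's top, 57 mm from the axis, 57 mm above the bench. The handle is a steel bar 14 mm wide reaching 65 mm from the axis, underside 45 and top 57 mm above the bench; the disc on its end is 28 mm in diameter and as thick as the bar.
- plain_tip (a point): Point on top of the other handle, 57 mm from its axis, 57 mm above the bench. It is the same bar on the same valve, but with no disc. It is open too (0 to 0.25 rad from its pipe's line) and must stay as it is.
- nozzle: copper welding-torch nozzle standing upright, 24 mm across, 55 mm tall; a bystander; origin at the centre of its underside
- angle_iron: offcut of steel angle, 110 mm long, 40 mm wide, 40 mm tall; a bystander; origin under its middle
- tip_cup: open steel cup, 60 mm across the rim, 50 mm tall; a bystander; origin at the centre of its underside
- spray_can: upright metal can with a black cap, 60 mm across, 150 mm tall; a bystander; origin at the centre of its underside
- hammer: hammer lying on the bench, about 250 mm long; a bystander; origin under its middle
- wire_brush: brush lying on the bench, about 200 mm long; a bystander; origin under its middle
- square_block: flat L-shaped grey welding square lying on the bench, arms about 90 mm long, 12 mm thick; a bystander; origin under one arm's middle

How it is judged (in metres and radians):
On the way, in this order (a step that is already met when the one before it is completed fails the run):
1. the cover is pushed aside to the stop (to within 20 mm) while the disc handle is still open (y of cover in the frame of manifold above 0.22 m and value of joint disc_handle below 0.6 rad), for 0.2 s.
2. the disc handle is pushed fully shut (value of joint disc_handle above 1.45 rad), for 0.2 s.
At the end, for the whole second after the job is handed in: The disc handle is shut (joint above 1.45 rad of 1.571), the cover lies flat and at rest on the rails within 20 mm of the stop, the plain handle's tip is within 12 mm of where it was, and the bystanders are within 30 mm of where they stood (value of joint disc_handle above 1.45 rad and y of cover in the frame of manifold above 0.22 m and height (world z) of cover between 0.064 and 0.076 m and angle between cover's own z axis and vertical below 0.05 rad and linear speed of cover below 0.01 m/s and distance of plain_tip from where it was at the start of the episode below 0.012 m); the robot touches nothing.
It fails at once if the cover is lifted or tipped off its rails (height (world z) of cover above 0.082 m or angle between cover's own z axis and vertical above 0.12 rad).
It fails at once if the plain handle is turned (distance of plain_tip from where it was at the start of the episode above 0.012 m).
It fails at once if a bystander is moved, lifted or knocked over (distance of any of nozzle, angle_iron, tip_cup, spray_can, hammer, wire_brush, square_block from where it was at the start of the episode above 0.03 m).
It also fails if it takes over 48 s, if anything falls off the work surface, if the arm or the gripper's body presses on something with over 40 N, if the wrist force passes 120 N, or if a joint passes its speed limit or range.

### The arm

A 6-joint arm with a two-finger parallel gripper is mounted at the origin on the work surface. World frame = base frame: x ahead of the robot, y to its left, z up, the work surface at z = 0. Lengths are in m, angles in degrees, forces in N, time in s.
With the tool pointing down it reaches from about 0.3 to 0.75 m from the base axis. Payload 8.5 kg.
Tool frame: the origin (TCP) lies at the very end of the fingers, on their centre line; the grasp point (between the pads) lies 19 mm behind it; z points along the fingers, y is the line along which they close (so a half turn about z gives the same grasp; the last joint's range is limited). The gripper opens to 85 mm and grips with 20 to 120 N. Pads are 22 mm wide; open, the fingers measure 114 mm over their backs; the gripper's body (76 mm by 85 mm) begins 54 mm behind the grasp point. The pads swing forward as they close: fully open they stand 13 mm farther back than shut.
Start: joints at [60.086, 21.807, 74.336, -0, 83.858, -12.336], TCP at [0.166, 0.524, 0.231] pointing down, gripper open.
Joint ranges: [-178.18, 178.18], [-50.72, 133.34], [12.68, 142.11], [-81.47, 261.47], [9.98, 163.14], [-165.26, 165.26]. Speed limits (degrees/s): [136.94, 136.94, 180, 180, 180, 180].

### API

Orientations are given as a 3x3 rotation matrix whose columns are the frame's x, y, z axes.
In Python, from rig import env gives the robot as it stands.
- The arm moves only by the tool move_arm, never from a script. Its argument "plan" is a list of rows, each a list of 7 numbers: the turn, a rotation vector about the tool's x, y, z in degrees, then the shift along the tool's x, y, z in cm, then the gripper command: -1 is shut, 1 is fully open, values between are in proportion. In form: [[ax, ay, az, tx, ty, tz, jaw], ...]. A call has 1 to 5 rows; each row is the pose to reach, as a shift and turn from the pose commanded when the call began, along the tool's axes at that moment; what a row does not reach only later rows make up. A row lasts 1/10 s, in which the tool goes at most 50 mm and 8.59 degrees, less where a joint would pass 70% of its speed; a pose out of reach is approached as far as the arm can. A call with a gripper value outside its range is refused whole. The fingers move at their own pace and stop on an object; "squeeze" is the grip in N (left out, the last holds). Time passes only in rows, so rows that repeat a pose let the fingers close. It gives the time, the measured TCP pose, the force, the opening and the grip force at its end, in the units of the state.
- env.observe(): the state, without advancing time (a new reading comes with each control period).
- env.get_image(name): name is "side" or "top" or "wrist"; returns a dict with "color" (384x512x3 uint8, red, green, blue), "fov_y" (degrees; the focal length in pixels is half the picture's height over the tangent of half this angle, whatever the lens; pixels are square), "cx", "cy" (the principal point, pixels), "R" (3x3) and "t" (3): a world point X has camera coordinates R X + t. Camera axes: x right, y down, z forward; pixel columns grow to the right and rows downward; lengths in m; the calibration is good to about 2 mm. A picture is of the moment at which its call begins. There is no depth.
- env.close_job(): hands the job in; it is judged then, once.
Trained networks look in a picture, given as the dict that the camera call returned (one of the last four; its "shot" number tells which), for a name from the list of things; names that differ only in an ending like _2 or _b are one class to them, and where a whole thing is asked for, a point or a joint stands for the part that bears it (a point fixed in the world has none). Each returns a list of dicts, best first, with "conf" (0 to 1); they miss things now and then, are a little off and sometimes report something else, mostly with a low value. They report only what shows in the picture. A call takes as long as a camera call.
- env.outline_of(target, picture): "mask" (384x512 bool, what is visible of it) and "bbox" ([centre column, centre row, width, height] in pixels, round what is visible of it).
- env.tip_of(target, picture): "pixel" ([column, row] in pixels: a listed point, or the origin of a listed thing).
The state is a dict: "time_s": time; "q": joint angles; "qvel": joint speeds; "joint_efforts": joint torques, N m; "position": TCP position; "tool_rot": TCP orientation; "ft_force": force on the tool from outside, world axes, zero at the start; "wrist_torque": the same for the moment, N m; "grip_width": finger opening in m; "gripper_force": force on a finger pad.
Only numpy, scipy, OpenCV 4.12 (cv2) and the standard library are available. Lean on these libraries where they do the work, as an engineer would, in place of code of your own. Each camera call takes 0.05 s, during which the arm holds its last target. There are 200 camera calls.

## Working session

There is one attempt and no reset: what is moved stays moved. The work goes in short steps, Python scripts to look and compute and a tool call to move; the robot and the scene stay as the last step left them, time stands still between calls to the robot, and variables do not carry over. Pictures are saved under pics/ and viewed, at most 10 in all, crops included, and the job is handed in when it is done.

Besides the shell and the picture viewer there is one more tool, called after "Call:" as name([rows], argument=value, ...), one row to a line, values as JSON. move_arm: Moves the arm, as the interface text tells. Its arguments: {"type":"object","properties":{"plan":{"type":"array"},"squeeze":{"type":"number"}},"required":["plan"]}

```bash
ls; mkdir -p pics; cat > h.py <<'E'
import numpy as np, cv2
from rig import env
def K(p):
    f=p["color"].shape[0]/2/np.tan(np.radians(p["fov_y"])/2); return f
def proj(p,X):
    c=p["R"]@np.array(X,float)+p["t"]; f=K(p); return np.array([p["cx"]+f*c[0]/c[2],p["cy"]+f*c[1]/c[2]])
def ray(p,px):
    f=K(p); d=np.array([(px[0]-p["cx"])/f,(px[1]-p["cy"])/f,1.]); R=np.array(p["R"])
    return -R.T@p["t"],R.T@d
def atz(p,px,z):
    o,d=ray(p,px); return o+d*(z-o[2])/d[2]
def tri(obs):
    A=np.zeros((3,3));b=np.zeros(3)
    for p,px in obs:
        o,d=ray(p,px);d=d/np.linalg.norm(d);M=np.eye(3)-np.outer(d,d);A+=M;b+=M@o
    return np.linalg.solve(A,b)
E
python3 - <<'E'
from h import *
np.set_printoptions(precision=3,suppress=True)
P={n:env.get_image(n) for n in("side","top")}
cv2.imwrite("pics/a.png",np.vstack([cv2.resize(P[n]["color"][:,:,::-1],(400*1,300)) for n in P]))
for n in P: cv2.imwrite(f"pics/{n}0.png",cv2.resize(P[n]["color"][:,:,::-1],(768,576)))
for t in ["cover_push","cover","rail_stop","manifold","disc_axis","disc_tip","plain_tip","nozzle","angle_iron","tip_cup","spray_can","hammer","wire_brush","square_block"]:
    o={}
    for n in P:
        r=env.tip_of(t,P[n])
        if r: o[n]=(np.array(r[0]["pixel"]),round(r[0]["conf"],2))
    z={"cover_push":.08,"cover":.07,"rail_stop":.08}.get(t,0)
    print(t,o,{n:atz(P[n],o[n][0],z) for n in o}, tri([(P[n],o[n][0]) for n in o]) if len(o)==2 else "")
s=env.observe();print(s["position"],s["tool_rot"],s["time_s"])
E
```

```text
pics
cover_push {'side': (array([286.6, 222.5]), 0.8), 'top': (array([320.1, 185.1]), 0.68)} {'side': array([ 0.578, -0.109,  0.08 ]), 'top': array([ 0.567, -0.117,  0.08 ])} [ 0.568 -0.116  0.093]
cover {'side': (array([256.1, 201. ]), 0.57), 'top': (array([279.8, 183.5]), 0.63)} {'side': array([0.564, 0.008, 0.07 ]), 'top': array([0.572, 0.013, 0.07 ])} [0.571 0.014 0.061]
rail_stop {'side': (array([196.5, 137. ]), 0.62), 'top': (array([170.9, 187.3]), 0.75)} {'side': array([0.57 , 0.353, 0.08 ]), 'top': array([0.553, 0.366, 0.08 ])} [0.563 0.363 0.075]
manifold {'side': (array([256.5, 218.8]), 0.71)} {'side': array([0.562, 0.002, 0.   ])} 
disc_axis {'side': (array([254.1, 217.5]), 0.41), 'top': (array([293.4, 223.5]), 0.54)} {'side': array([0.559, 0.011, 0.   ]), 'top': array([ 0.445, -0.036,  0.   ])} [ 0.472 -0.048  0.109]
disc_tip {} {} 
plain_tip {} {} 
nozzle {'side': (array([227.3, 249.3]), 0.62), 'top': (array([294.9, 222. ]), 0.36)} {'side': array([ 0.432, -0.04 ,  0.   ]), 'top': array([ 0.45 , -0.041,  0.   ])} [ 0.443 -0.038 -0.007]
angle_iron {'side': (array([192.7, 2
[... 497 characters left out ...]
 0.   ])} [0.734 0.19  0.003]
hammer {'side': (array([160.9, 139.1]), 0.63), 'top': (array([129.4, 206.8]), 0.95)} {'side': array([0.504, 0.516, 0.   ]), 'top': array([0.494, 0.525, 0.   ])} [ 0.5    0.524 -0.004]
wire_brush {'side': (array([340.2, 372.2]), 0.68), 'top': (array([416.6, 224.3]), 0.69)} {'side': array([ 0.453, -0.45 ,  0.   ]), 'top': array([ 0.449, -0.453,  0.   ])} [ 0.449 -0.45   0.008]
square_block {'side': (array([379.2, 301.3]), 0.59), 'top': (array([396.9, 162.4]), 0.85)} {'side': array([ 0.649, -0.387,  0.   ]), 'top': array([ 0.661, -0.393,  0.   ])} [ 0.657 -0.39  -0.003]
[0.166 0.524 0.231] [[-0.953  0.302 -0.   ]
 [ 0.302  0.953  0.   ]
 [ 0.     0.    -1.   ]] 1.5
```

View pics/top0.png

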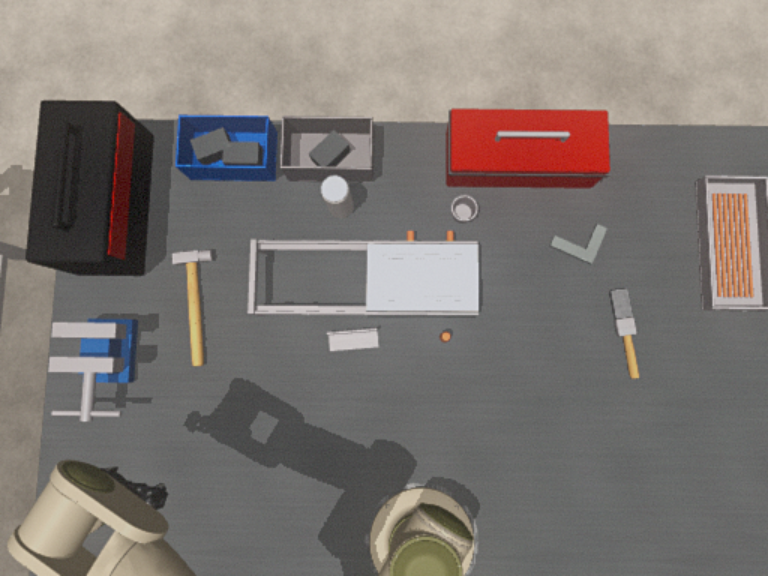

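View pics/side0.png

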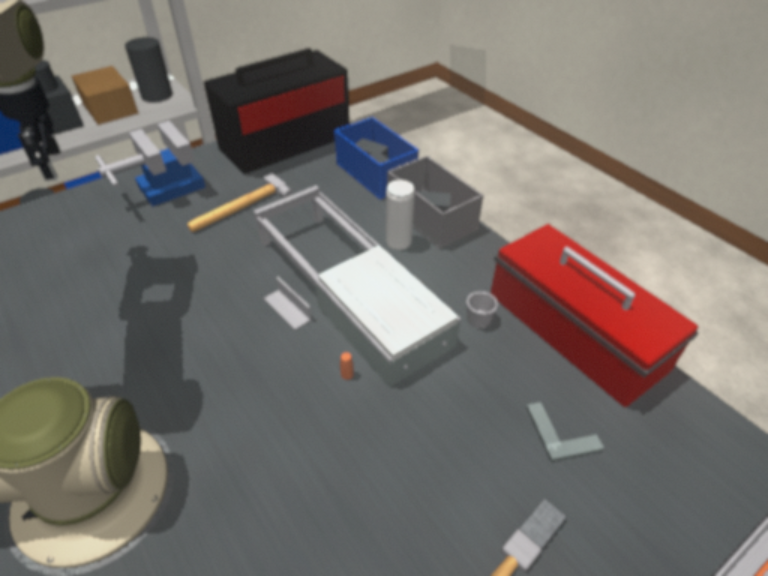

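The top view shows the cover at about cols 367–478, rows 242–312 of the 768-wide picture, flush with the box's right end. The stop is at col ~252 and the pipes at cols 410 and 450. Box +y is roughly world +y. I'll refine this with the masks.

```bash
cat >> h.py <<'E'
def rel(target, ang=None):
    """shift (cm, tool axes) and turn (deg about tool z) to get to world target; ang = wanted world angle of tool y"""
    s=env.observe();R=np.array(s["tool_rot"]);d=R.T@(np.array(target)-s["position"])*100
    a=np.degrees(np.arctan2(R[1,1],R[0,1])); return np.round(d,2), None if ang is None else round(a-ang,1)
E
python3 - <<'E'
from h import *
np.set_printoptions(precision=4,suppress=True)
p=env.get_image("top")
m=env.outline_of("cover",p)[0]["mask"].astype(np.uint8)
c=max(cv2.findContours(m,0,1)[0],key=cv2.contourArea)[:,0]
W=np.array([atz(p,x,.09)[:2] for x in c])
r=cv2.minAreaRect(W.astype(np.float32));print(r,cv2.boxPoints(r))
for px in [(257,242),(257,312),(248,239),(248,314)]: print(px,atz(p,np.array(px)/1.5,.09))
for px in [(410,236),(450,236)]: print("pipe",atz(p,np.array(px)/1.5,.03))
print(rel([.567,-.18,.2],0))
E
```

```text
Traceback (most recent call last):
IndexError: list index out of range
```

Call:
move_arm([
  [0,0,8,5.5,0,0,-1],
  [0,0,16,0,-4,0,-1],
  [0,0,24,-3,-9,0,-1],
  [0,0,32,-6,-14,0,-1],
  [0,0,40,-9,-18,0,-1],
], squeeze=40)

```text
time_s: 2.1
position: [0.1887, 0.3508, 0.2312]
tool_rot: [[-0.533, 0.846, 0.0], [0.846, 0.533, 0.0], [-0.0, 0.0, -1.0]]
ft_force: [1.7, -0.3, 0.8]
grip_width: 0.0123
gripper_force: 0.0
```

```bash
python3 - <<'E'
from h import *
np.set_printoptions(precision=4,suppress=True)
p=env.get_image("top")
m=env.outline_of("cover",p)
g=p["color"].min(2)
if m: m=m[0]["mask"].astype(np.uint8)
else:
    print("thr"); m=np.zeros_like(g); m[150:220,235:330]=(g[150:220,235:330]>190)
c=max(cv2.findContours(m.astype(np.uint8),0,1)[0],key=cv2.contourArea)[:,0]
W=np.array([atz(p,x,.09)[:2] for x in c])
r=cv2.minAreaRect(W.astype(np.float32));print(r);print(cv2.boxPoints(r))
for px in [(257,242),(257,312),(248,239),(248,314),(367,242),(367,312),(478,241),(478,312)]: print(px,atz(p,np.array(px)/1.5,.09))
for px in [(410,236),(450,236)]: print("pipe",atz(p,np.array(px)/1.5,.03))
print(rel([.567,-.18,.2],0))
E
```

```text
((0.5665727853775024, 0.00950024276971817), (0.14603936672210693, 0.23897981643676758), 0.7452085018157959)
[[ 0.492   0.128 ]
 [ 0.4951 -0.1109]
 [ 0.6411 -0.109 ]
 [ 0.638   0.1299]]
(257, 242) [0.6372 0.3665 0.09  ]
(257, 312) [0.4855 0.3596 0.09  ]
(248, 239) [0.6435 0.3863 0.09  ]
(248, 314) [0.481  0.3787 0.09  ]
(367, 242) [0.6403 0.1283 0.09  ]
(367, 312) [0.4888 0.1252 0.09  ]
(478, 241) [ 0.6456 -0.1113  0.09  ]
(478, 312) [ 0.4922 -0.1107  0.09  ]
pipe [0.6669 0.0346 0.03  ]
pipe [ 0.668  -0.0558  0.03  ]
(array([-64.82,   4.03,   3.22]), np.float64(32.0))
```

Call:
move_arm([
  [0,0,7,-5,0.4,0,-1],
  [0,0,14,-10,0.8,0,-1],
  [0,0,21,-15,1.2,0,-1],
  [0,0,28,-20,1.5,0,-1],
  [0,0,31.3,-25,1.8,0,-1],
])

```text
time_s: 2.7
position: [0.339, 0.1501, 0.2317]
tool_rot: [[-0.016, 1.0, 0.001], [1.0, 0.016, 0.0], [0.0, 0.001, -1.0]]
ft_force: [0.8, 0.5, -0.1]
grip_width: 0.0001
gripper_force: 0.0
```

```bash
python3 - <<'E'
from h import *
print(rel([.568,-.165,.12],0.75),env.observe()["position"])
E
```

```text
(array([-31.89,  22.37,  11.18]), np.float64(0.2)) [0.33899756 0.15011877 0.23165879]
```

Call:
move_arm([
  [0,0,0,-4,2.9,0,-1],
  [0,0,0,-8,5.8,0,-1],
  [0,0,0,-12,8.7,0,-1],
  [0,0,0,-16,11.6,0,-1],
  [0,0,0,-20,14.4,0,-1],
])

```text
time_s: 3.2
position: [0.4872, -0.0472, 0.2313]
tool_rot: [[-0.02, 1.0, 0.001], [1.0, 0.02, 0.0], [0.0, 0.001, -1.0]]
ft_force: [0.8, 1.5, -0.2]
grip_width: 0.0001
gripper_force: 0.0
```

Call:
move_arm([
  [0,0,0,-4,2.6,1,-1],
  [0,0,0,-8,5.2,3,-1],
  [0,0,0,-11.9,8.0,6,-1],
  [0,0,0,-11.9,8.0,10,-1],
  [0,0,0,-11.9,8.0,11.2,-1],
])

```text
time_s: 3.7
position: [0.5671, -0.163, 0.1146]
tool_rot: [[-0.019, 1.0, -0.007], [1.0, 0.019, 0.004], [0.004, -0.007, -1.0]]
ft_force: [-0.2, -0.1, 0.2]
grip_width: 0.0002
gripper_force: 0.0
```

```bash
python3 - <<'E'
from h import *
env.get_image("top");env.get_image("top")
p=env.get_image("side");s=env.observe()
print(s["position"],s["tool_rot"],rel([.568,-.165,.079],.75),rel([.568,-.121,.079],.75),proj(p,s["position"]))
cv2.imwrite("pics/s1.png",cv2.resize(p["color"][100:300,180:420,::-1],(720,600),interpolation=2))
E
```

```text
[ 0.56824654 -0.16212686  0.12006055] [[-2.07549252e-02  9.99784582e-01 -1.53314965e-04]
 [ 9.99784562e-01  2.07549627e-02  2.46986480e-04]
 [ 2.50115321e-04 -1.48155749e-04 -9.99999958e-01]] (array([-0.29, -0.03,  4.11]), np.float64(0.4)) (array([4.11, 0.06, 4.11]), np.float64(0.4)) [298.25915507 227.10108037]
```

View pics/s1.png

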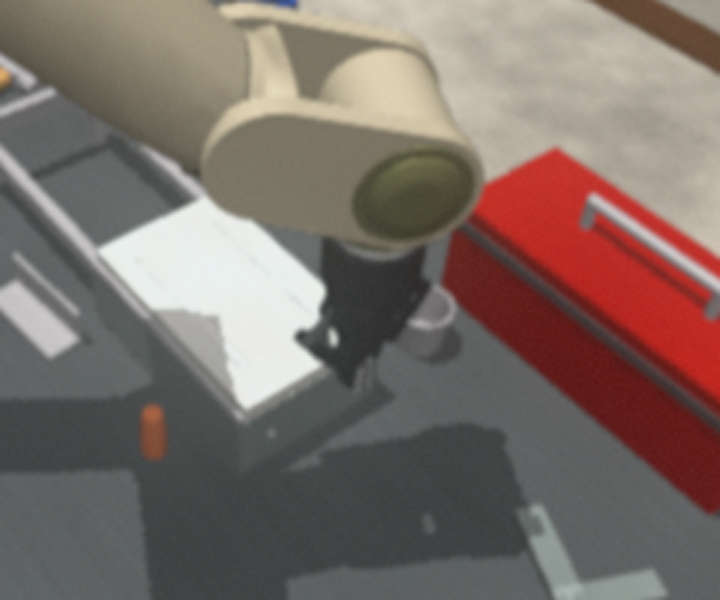

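The fingertip stands about 40 mm short of the end face, centred and above it. I'll lower it to 78 mm and push.

Call:
move_arm([
  [0,0,-0.4,0,0,2,-1],
  [0,0,-0.4,0,0,3.7,-1],
  [0,0,-0.4,0,0,4.2,-1],
  [0,0,-0.4,1,0,4.2,-1],
  [0,0,-0.4,2,0,4.2,-1],
])

```text
time_s: 4.35
position: [0.5683, -0.1422, 0.0791]
tool_rot: [[-0.027, 1.0, 0.002], [1.0, 0.027, -0.001], [-0.001, 0.002, -1.0]]
ft_force: [-0.2, -0.0, 0.0]
grip_width: -0.0
gripper_force: 0.0
```

Call:
move_arm([
  [0,0,0,1,0,0,-1],
  [0,0,0,2,0,0,-1],
  [0,0,0,3,0,0,-1],
  [0,0,0,4,0,0,-1],
  [0,0,0,5,0,0,-1],
])

```text
time_s: 4.85
position: [0.5671, -0.0932, 0.0783]
tool_rot: [[-0.027, 1.0, 0.002], [1.0, 0.027, -0.002], [-0.002, 0.002, -1.0]]
ft_force: [0.3, -5.3, 3.4]
grip_width: 0.0001
gripper_force: 2.9
```

Call:
move_arm([
  [0,0,0.4,1.5,0,0,-1],
  [0,0,0.8,3,0,0,-1],
  [0,0,0.8,4.5,0.1,0,-1],
  [0,0,0.8,6,0.1,0,-1],
  [0,0,0.8,7.5,0.1,0,-1],
])

```text
time_s: 5.35
position: [0.5661, -0.018, 0.0783]
tool_rot: [[-0.013, 1.0, 0.002], [1.0, 0.013, -0.002], [-0.002, 0.002, -1.0]]
ft_force: [-0.2, -5.5, 4.0]
grip_width: -0.0002
gripper_force: 3.1
```

Call:
move_arm([
  [0,0,0,1.5,0,0,-1],
  [0,0,0,3,0,0,-1],
  [0,0,0,4.5,0,0,-1],
  [0,0,0,6,0,0,-1],
  [0,0,0,7.5,0,0,-1],
])

```text
time_s: 5.85
position: [0.565, 0.0571, 0.0782]
tool_rot: [[-0.013, 1.0, 0.002], [1.0, 0.013, -0.002], [-0.002, 0.002, -1.0]]
ft_force: [1.0, -5.9, 4.3]
grip_width: -0.0003
gripper_force: 3.3
```

Call:
move_arm([
  [0,0,0,1,0,0,-1],
  [0,0,0,2,0,0,-1],
  [0,0,0,3,0,0,-1],
  [0,0,0,4,0,0,-1],
  [0,0,0,4.8,0,0,-1],
])

```text
time_s: 6.35
position: [0.5643, 0.105, 0.0782]
tool_rot: [[-0.013, 1.0, 0.002], [1.0, 0.013, -0.002], [-0.002, 0.002, -1.0]]
ft_force: [1.1, -7.4, 5.3]
grip_width: 0.0003
gripper_force: 3.6
```

Call:
move_arm([
  [0,0,0,0.4,0,0,-1],
  [0,0,0,0.8,0,0,-1],
  [0,0,0,1.1,0,0,-1],
])

```text
time_s: 6.65
position: [0.5641, 0.1155, 0.0782]
tool_rot: [[-0.013, 1.0, 0.002], [1.0, 0.013, -0.002], [-0.002, 0.002, -1.0]]
ft_force: [-1.6, -21.8, 5.7]
grip_width: 0.0003
gripper_force: 11.5
```

Call:
move_arm([
  [0,0,0,-0.3,0,0,-1],
  [0,0,0,-2,0,0,-1],
  [0,0,0,-5,0,-3,-1],
  [0,0,0,-9,0,-8,-1],
  [0,0,0,-13,0,-13,-1],
])

```text
time_s: 7.15
position: [0.5645, 0.0032, 0.1864]
tool_rot: [[-0.013, 1.0, -0.001], [1.0, 0.013, 0.001], [0.001, -0.001, -1.0]]
ft_force: [0.8, -0.5, -0.1]
grip_width: -0.0001
gripper_force: 0.0
```

```bash
python3 - <<'E'
from h import *
np.set_printoptions(precision=4,suppress=True)
P={n:env.get_image(n) for n in("side","top","wrist")}
for t in ["disc_tip","plain_tip","disc_axis","cover","rail_stop"]:
    for n in P:
        r=env.tip_of(t,P[n])
        for k in r[:2]: print(t,n,np.array(k["pixel"]),round(k["conf"],2),atz(P[n],k["pixel"],{"cover":.07,"rail_stop":.08}.get(t,.057)))
w=P["wrist"]["color"]; cv2.imwrite("pics/w1.png",np.hstack([w,P["side"]["color"][60:260,150:350].repeat(2,0).repeat(2,1)[:384]])[:,:800,::-1])
print(env.observe()["position"])
E
```

```text
disc_tip side [242.  200.2] 0.61 [0.5402 0.0443 0.057 ]
disc_tip top [269.5 196.2] 0.49 [0.5313 0.0462 0.057 ]
disc_tip wrist [210.3 136.3] 0.72 [0.5358 0.0317 0.057 ]
plain_tip side [262.7 219.2] 0.6 [ 0.5456 -0.0479  0.057 ]
plain_tip top [298.8 197.8] 0.38 [ 0.5273 -0.05    0.057 ]
plain_tip top [418. 222.] 0.3 [ 0.4538 -0.4366  0.057 ]
plain_tip wrist [217.5 222.9] 0.69 [ 0.54   -0.0461  0.057 ]
disc_axis side [258.3 191.2] 0.56 [0.6    0.0463 0.057 ]
disc_axis top [269.6 177.3] 0.41 [0.594  0.0466 0.057 ]
disc_axis top [299.  196.9] 0.22 [ 0.5303 -0.0506  0.057 ]
disc_axis wrist [280.  137.4] 0.64 [0.5929 0.0313 0.057 ]
cover side [212.  157.8] 0.85 [0.5614 0.2422 0.07  ]
cover side [261.6 220.3] 0.29 [ 0.534 -0.058  0.07 ]
cover top [205.9 187.5] 0.61 [0.5556 0.2543 0.07  ]
cover top [281.  188.6] 0.31 [0.5553 0.0091 0.07  ]
rail_stop side [194.  136.5] 0.58 [0.5645 0.3608 0.08  ]
rail_stop top [173.  184.1] 0.6 [0.564  0.3601 0.08  ]
rail_stop top [416.3 223.2] 0.47 [ 0.4488 -0.4226  0.08  ]
[0.5651 0.0036 0.1854]
```

View pics/w1.png

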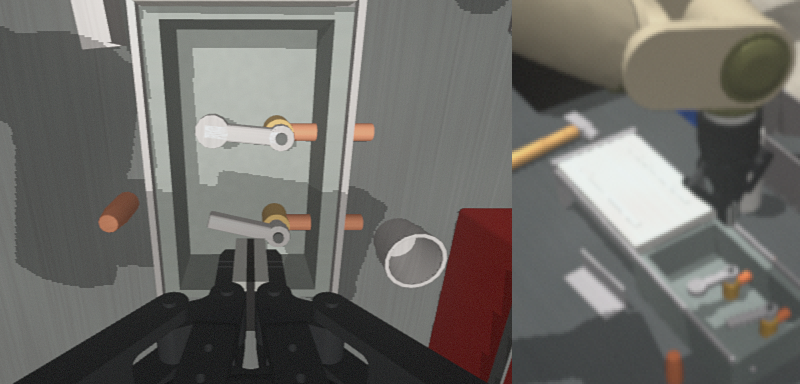

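The cover is at the stop. In the wrist picture the disc handle (disc at 212,131, axis at 282,138) is the one in the +25 mm place. It is open by about 0.1 rad, and the plain handle lies below it (217,222 to 278,236). I'll lower the closed fingers between the two bars.

Call:
move_arm([
  [0,0,5.7,-0.8,-0.4,3,-1],
  [0,0,5.7,-0.8,-0.4,7,-1],
  [0,0,5.7,-0.8,-0.4,9,-1],
  [0,0,5.7,-0.8,-0.4,10.5,-1],
  [0,0,5.7,-0.8,-0.4,10.5,-1],
])

```text
time_s: 8.55
position: [0.5603, -0.0044, 0.0786]
tool_rot: [[0.087, 0.996, -0.004], [0.996, -0.087, 0.001], [0.0, -0.004, -1.0]]
ft_force: [-0.2, 0.4, -0.2]
grip_width: 0.0
gripper_force: 0.0
```

```bash
python3 - <<'E'
from h import *
np.set_printoptions(precision=4,suppress=True)
p=env.get_image("wrist");s=env.observe()
cv2.imwrite("pics/w2.png",p["color"][:,:,::-1])
for t in ["disc_tip","plain_tip","disc_axis"]:
    r=env.tip_of(t,p)
    if r: print(t,np.array(r[0]["pixel"]),r[0]["conf"],atz(p,r[0]["pixel"],.057))
print(s["position"],s["tool_rot"],s["ft_force"],proj(p,[.594,.0315,.057]),rel([.561,-.004,.049],-5))
E
```

```text
disc_tip [194.1 168.3] 0.77 [0.5356 0.0338 0.057 ]
plain_tip [217.4 299.4] 0.75 [ 0.538  -0.0453  0.057 ]
disc_axis [308.4 166. ] 0.58 [0.5929 0.0301 0.057 ]
[ 0.561  -0.0045  0.08  ] [[ 0.0869  0.9962 -0.0015]
 [ 0.9962 -0.0869  0.0003]
 [ 0.0002 -0.0015 -1.    ]] [0.4944 0.4373 0.7452] [310.5044 163.0309] (array([ 0.06, -0.09,  3.25]), np.float64(0.0))
```

View pics/w2.png

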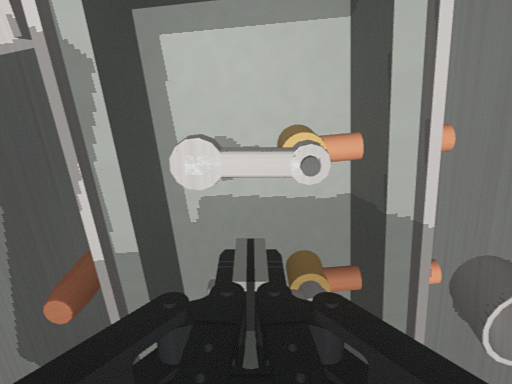

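The bar (195,163 to 310,163) is parallel to the tool's closing line, and the fingers are clear of the plain handle. I'll lower them and make contact.

Call:
move_arm([
  [0,0,0,0,0,1.5,-1],
  [0,0,0,0,0,3.0,-1],
  [0,0,0,0,0,3.1,-1],
  [0,0,0,1,0,3.1,-1],
  [0,0,0,1.9,0,3.1,-1],
])

```text
time_s: 9.25
position: [0.5635, 0.0151, 0.0505]
tool_rot: [[0.087, 0.996, 0.002], [0.996, -0.087, -0.0], [-0.0, 0.002, -1.0]]
ft_force: [-0.5, 1.1, 0.3]
grip_width: 0.0003
gripper_force: 0.0
```

Call:
move_arm([
  [0,0,8,0.44,-0.22,0,-1],
  [0,0,16,0.9,-0.38,0,-1],
  [0,0,24,1.38,-0.47,0,-1],
  [0,0,32,1.86,-0.5,0,-1],
  [0,0,40,2.35,-0.46,0,-1],
])

```text
time_s: 9.75
position: [0.5602, 0.0384, 0.0504]
tool_rot: [[0.71, 0.704, 0.0], [0.704, -0.71, -0.002], [-0.001, 0.001, -1.0]]
ft_force: [-2.6, -4.8, 3.4]
grip_width: 0.0001
gripper_force: 2.9
```

Call:
move_arm([
  [0,0,8,0.44,-0.22,0,-1],
  [0,0,16,0.9,-0.38,0,-1],
  [0,0,24,1.38,-0.47,0,-1],
  [0,0,32,1.86,-0.5,0,-1],
  [0,0,40,2.35,-0.46,0,-1],
])

```text
time_s: 10.25
position: [0.573, 0.0585, 0.0503]
tool_rot: [[0.997, 0.083, -0.001], [0.083, -0.997, -0.001], [-0.001, 0.001, -1.0]]
ft_force: [-4.1, -5.4, 2.4]
grip_width: 0.0001
gripper_force: 2.8
```

Call:
move_arm([
  [0,0,4,0.22,-0.12,0,-1],
  [0,0,4,0.4,-0.12,0,-1],
])

```text
time_s: 10.45
position: [0.5754, 0.0602, 0.0501]
tool_rot: [[1.0, 0.017, -0.005], [0.017, -1.0, -0.001], [-0.005, 0.001, -1.0]]
ft_force: [-15.1, -4.9, 10.2]
grip_width: -0.0001
gripper_force: 7.9
```

The force rose to 15 N, so the handle is at its stop. I'll hold briefly, then back off and check.

Call:
move_arm([
  [0,0,0,0.1,0,0,-1],
  [0,0,0,0.1,0,0,-1],
  [0,0,0,0,0,0,-1],
  [0,0,0,-1,0,0,-1],
  [0,0,0,-1.6,0,0,-1],
])

```text
time_s: 10.95
position: [0.5611, 0.06, 0.05]
tool_rot: [[1.0, 0.018, 0.001], [0.018, -1.0, 0.0], [0.001, -0.0, -1.0]]
ft_force: [-0.6, 0.1, -0.3]
grip_width: 0.0
gripper_force: 0.0
```

Call:
move_arm([
  [0,0,0,0,0,-3,-1],
  [0,0,0,0,0,-8,-1],
  [0,0,0,-1,3,-13,-1],
  [0,0,0,-3,6,-15,-1],
  [0,0,0,-3,8,-15,-1],
])

```text
time_s: 11.45
position: [0.5328, -0.0224, 0.2041]
tool_rot: [[1.0, 0.018, 0.008], [0.018, -1.0, -0.002], [0.008, 0.002, -1.0]]
ft_force: [0.7, 0.2, -0.8]
grip_width: 0.0001
gripper_force: 0.0
```

```bash
python3 - <<'E'
from h import *
np.set_printoptions(precision=4,suppress=True)
P={n:env.get_image(n) for n in("side","top","wrist")}
for n in P:
  for t in ["disc_tip","disc_axis","plain_tip","cover"]:
    r=env.tip_of(t,P[n])
    if r: print(n,t,np.array(r[0]["pixel"]),r[0]["conf"],atz(P[n],r[0]["pixel"],.07 if t=="cover" else .057))
s=env.observe();print(s["position"],s["time_s"],s["ft_force"])
cv2.imwrite("pics/w3.png",np.hstack([P["wrist"]["color"],P["side"]["color"][60:252,150:294].repeat(2,0).repeat(2,1)])[:,:800,::-1])
E
```

```text
side disc_tip [261.9 220.6] 0.66 [ 0.5408 -0.0506  0.057 ]
side disc_axis [260.1 194.4] 0.67 [0.5964 0.0326 0.057 ]
side plain_tip [260.8 217.2] 0.69 [ 0.5457 -0.039   0.057 ]
side cover [210.4 153.6] 0.67 [0.5681 0.263  0.07  ]
top disc_tip [253.7 177.8] 0.58 [0.5917 0.0991 0.057 ]
top disc_axis [204.8 183.7] 0.7 [0.5698 0.2603 0.057 ]
top cover [206.  185.5] 0.79 [0.5622 0.2542 0.07  ]
wrist disc_tip [115. 102.] 0.72 [0.5911 0.088  0.057 ]
wrist disc_axis [183.5  99.9] 0.88 [0.5937 0.0316 0.057 ]
wrist plain_tip [275.5 163.9] 0.75 [ 0.5406 -0.0461  0.057 ]
[ 0.533  -0.0211  0.1993] 12.2 [-0.4293 -0.1514  0.4926]
```

View pics/w3.png

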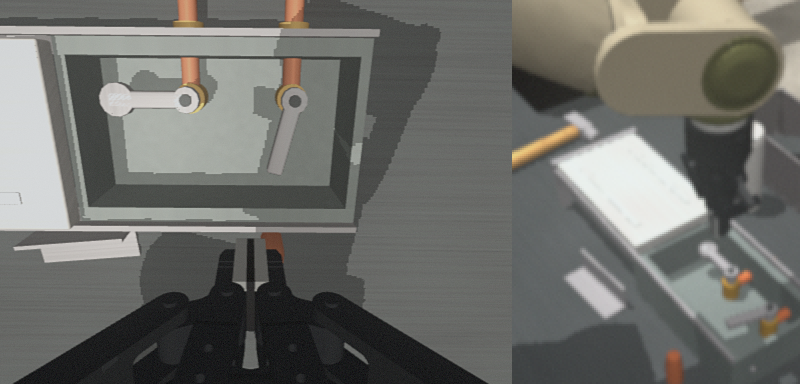

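The disc bar (116,99 to 185,100) is parallel to the long wall, so it is shut. The plain handle hasn't moved, and the cover lies flat at the stop. The arm is clear, so I'm handing the job in.

```bash
python3 -c "
from rig import env
print(env.close_job())"
```

```text
the job is handed in; nothing more can be done
None
```

The cover is pushed to the stop, the disc handle is turned fully shut, the plain handle is where it was, the arm is clear, and the job is handed in (no verdict was returned).

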